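# Wedge the front feet of a parcel scale off the packing table and hold

### The arm

A 6-joint arm with a two-finger parallel gripper is mounted at the origin on the work surface. World frame = base frame: x ahead of the robot, y to its left, z up, the work surface at z = 0. Lengths are in m, angles in rad, forces in N, time in s.
With the tool pointing down it reaches from about 0.325 to 0.9 m from the base axis. Payload 6.1 kg.
Tool frame: the origin (TCP) lies at the very end of the fingers, on their centre line; the grasp point (between the pads) lies 19 mm behind it (env.grip_depth is the z of the grasp point in the tool frame, in m); z points along the fingers, y is the line along which they close (so a half turn about z gives the same grasp; the last joint's range is limited). The gripper opens to 87 mm and grips with 3 to 60 N. Pads are 19 mm wide; open, the fingers measure 117 mm over their backs; the gripper's body (75 mm by 190 mm) begins 51 mm behind the grasp point.
Start: joints at [1.063, 0.22, 1.526, -0, 1.395, -0.126], TCP at [0.233, 0.58, 0.223] pointing down, gripper open.
Joint ranges: [-2.98, 2.98], [-0.91, 2.08], [0.09, 2.57], [-1.24, 4.39], [0.2, 2.65], [-2.68, 2.68]. Speed limits (rad/s): [2.57, 2.57, 3.01, 3.14, 3.14, 3.14].

### API

Orientations are given as a rotation vector (axis times angle).
In Python, from workcell import env gives the robot as it stands.
- The arm moves only by the shell command python3 shift.py 'ROWS' [FORCE]. ROWS is a JSON list of rows, 1 to 12 of them, each written [opening, [dx, dy, dz], turn]: the opening from 0.0 (shut) to 1.0 (fully open), then dx, dy, dz in units of 100 mm, then a turn about the tool's z in units of 0.25 rad; each row shifts and turns the commanded pose from where the row before left it, along the tool's axes as they then stand; what a row does not reach is not made up. A row lasts 1/12 s, in which the tool goes at most 0.0417 m and 0.125 rad, less where a joint would pass 70% of its speed; a pose out of reach is approached as far as the arm can. The fingers move at their own pace and stop on an object; FORCE is the grip in N (left out, the last holds). Time passes only in rows, so rows that do not move let the fingers close. It prints the time, the measured TCP pose, the force, the opening and the grip force at its end. Input that does not fit is refused with a message, and nothing moves.
- env.observe(): the state, without advancing time (a new reading comes with each control period).
- env.snapshot(name): name is "side" or "top" or "wrist"; returns a dict with "frame" (384x512x3 uint8, red, green, blue), "vertical_fov" (degrees; the focal length in pixels is half the picture's height over the tangent of half this angle, whatever the lens; pixels are square), "cx", "cy" (the principal point, pixels), "position" and "orientation" of the camera in the world. Camera axes: x right, y down, z forward; pixel columns grow to the right and rows downward; lengths in m; the calibration is good to about 2 mm. A picture is of the moment at which its call begins. There is no depth.
- env.finish_job(): hands the job in; it is judged then, once.
The state is a dict: "t": time; "q": joint angles; "joint_vel": joint speeds; "joint_torque": joint torques, N m; "ee_pos": TCP position; "eef_rot": TCP orientation; "force": force on the tool from outside, world axes, zero at the start; "ft_torque": the same for the moment, N m; "grip_width": opening from 0.0 (shut) to 1.0 (fully open); "grasp_force": force on a finger pad.
Only numpy, scipy, OpenCV 4.12 (cv2) and the standard library are available. Lean on these libraries where they do the work, as an engineer would, in place of code of your own. Each camera call takes 0.05 s, during which the arm holds its last target. There are 200 camera calls.

### The job

A workmate wants to turn the two front screw feet of the parcel scale, so first clear the roll of packing tape away from its front: leave it lying flat on the table with no part of it in front of the scale. Then slide the wooden wedge, flat on the table and thin end first, squarely under the middle of the scale's front edge until both front feet are just clear of the table by a few millimetres, the rear feet still standing in their place. Finish while holding it there, still gripping the wedge, which alone carries the front; do not touch the scale with the gripper, and leave the other things alone.

Things in the scene. Friction and masses are not known exactly. Their poses are not given: they have to be found in the camera images.
- scale: Grey parcel scale, steel platter, loose on four rubber-padded screw feet (at x = +-105, y = +-115 mm); about 2 kg (+-20 %). 260 mm deep (x), 280 wide (y); flat underside 14 mm, front key panel 52 mm, platter top 56 mm above the table. Origin: middle of its footprint at foot-sole (table) height. +x points from its front edge to its rear; front towards the robot, turned up to 0.22 rad.
- scale_front (a point): Middle of the lower front edge of the scale's housing: x = -130 mm, y = 0, 14 mm above the table when the scale stands on its feet. Same axes as the scale.
- front_left_foot (a point): Centre of the sole of the scale's front foot (32 mm across) on its +y side, at scale x = -105, y = +115 mm. Its z is 0 standing on the table, and the gap under the foot when lifted. The front edge rises 1.12 times as much. The rubber feet grip the table (friction about 1.1), so the scale stays put while the wedge goes in.
- front_right_foot (a point): The same for the front foot on the scale's -y side (x = -105, y = -115 mm).
- wedge: Wooden wedge lying flat, 140 mm long (x), 40 wide (y), upright sides, 80 g. Its top slopes evenly from 28 mm thick at the heel (x = -70 mm) to 3 mm at the thin end (x = +70): 14 mm thick 62 mm behind the thin end, then 1 mm more lift per 5.6 mm of travel. Pushing it under the scale takes 8 to 20 N, more if pressed down. Origin: middle of its underside; +x to the thin end.
- wedge_tip (a point): Middle of the wedge's thin end, on its underside (x = +70 mm).
- wedge_grip (a point): A place to grip the wedge across its width: between its sides, 25 mm ahead of the heel (x = -45 mm), 12 mm above its underside, where the wedge is 23 mm thick.
- tape_roll: Roll of brown packing tape lying flat in front of the scale: 104 mm outside diameter, 76 mm bore (the wall is 14 mm thick), 48 mm high, 200 g. Can be pinched by its wall from above with one finger in the bore. Origin: on its axis, at the underside; z up along the axis.
- stapler: Black desk stapler, 140 mm long (its x), 36 mm wide, 55 mm high. Leave alone. Origin: middle of its underside.
- tag_carton: Small closed cardboard carton, 120 x 90 x 60 mm. Leave alone. Origin: middle of its underside.
- scanner: Handheld barcode scanner lying on the table, 160 mm long (its x), 66 mm wide, 34 mm high. Leave alone. Origin: near the middle of its underside.

How it is judged:
By the outcome, as a careful person would: the job done as asked, in the order asked, and still so for the second after the job is handed in, while the arm keeps its last pose, push and grip.
It also fails if it takes over 64 s, if anything falls off the work surface, if the arm or the gripper's body presses on something with over 40 N, if the wrist force passes 120 N, or if a joint passes its speed limit or range.

## Working session

There is one attempt and no reset: what is moved stays moved. The work goes in short steps, Python scripts to look and compute and a shell command to move; the robot and the scene stay as the last step left them, time stands still between calls to the robot, and variables do not carry over. Pictures are saved under pics/ and viewed, at most 10 in all, crops included, and the job is handed in when it is done.

```bash
ls; mkdir -p pics
python3 - <<'E'
from workcell import env
import cv2
for n in("top","side"):
    s=env.snapshot(n); cv2.imwrite(f"pics/{n}0.png",cv2.resize(s["frame"][:,:,::-1],(800,600),interpolation=cv2.INTER_CUBIC))
    print(n,s["vertical_fov"],s["cx"],s["cy"],s["position"],s["orientation"])
print(env.observe()["eef_rot"],env.grip_depth,env.observe()["t"])
E
```

```text
pics
shift.py
workcell.py
top 54.3014274833167 255.07844403981568 187.42375462395842 [ 0.40834602 -0.00595432  0.97305096] [-2.14110067  2.15898075 -0.14147218]
side 42.6644018202322 250.82734442743785 192.7925564181801 [ 0.15923337 -0.84998223  1.10190518] [-2.37080778  0.51208411 -0.19816456]
[-5.95969263e-01 -3.08405730e+00  2.58258609e-03] -0.0187 0.1
```

View pics/top0.png

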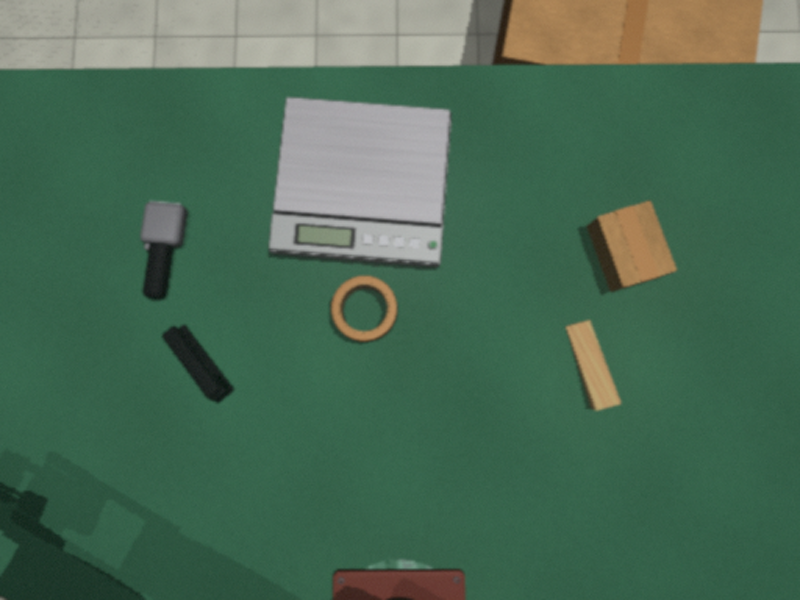

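View pics/side0.png

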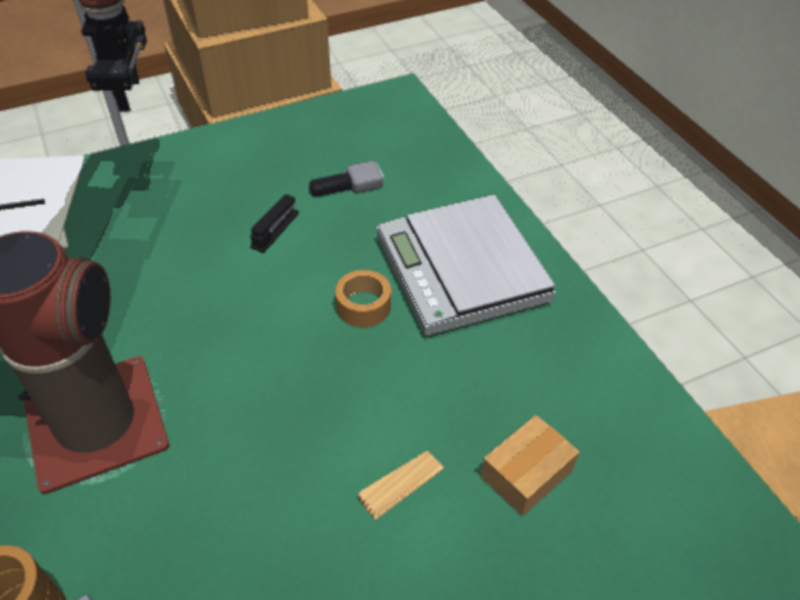

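Top: the scale front's lower edge runs about (270,255)-(438,266), the tape is at (364,309), and the wedge runs from its heel (607,407) to its thin end (579,323). Side: the wedge's heel is the end nearer the robot. I'll enlarge these.

```bash
cat > h.py <<'E'
from workcell import env
import cv2, numpy as np
from scipy.spatial.transform import Rotation as R
def ray(s,p,z,k=1.0):
    "pixel p (in picture enlarged k from the frame) -> world point at height z"
    f=s["frame"].shape[0]/2/np.tan(np.radians(s["vertical_fov"])/2)
    p=np.array(p,float)
    u=(p+0.5)/k-0.5
    d=R.from_rotvec(s["orientation"]).apply([(u[0]-s["cx"])/f,(u[1]-s["cy"])/f,1])
    c=np.array(s["position"]); return c+d*(z-c[2])/d[2]
def proj(s,P):
    f=s["frame"].shape[0]/2/np.tan(np.radians(s["vertical_fov"])/2)
    d=R.from_rotvec(s["orientation"]).inv().apply(np.array(P)-s["position"])
    return np.array([s["cx"],s["cy"]])+f*d[...,:2]/d[...,2:]
E
python3 - <<'E'
from h import *
s=env.snapshot("top");np.save("top.npy",s,allow_pickle=True)
F=s["frame"][:,:,::-1]
a=cv2.resize(F[150:225,160:300],(800,428),interpolation=cv2.INTER_CUBIC)
a=F[55:225,160:300];b=F[195:275,350:410]
a=cv2.resize(a,None,fx=3.5,fy=3.5,interpolation=cv2.INTER_CUBIC)
b=cv2.resize(b,None,fx=5,fy=5,interpolation=cv2.INTER_CUBIC)
o=np.zeros((600,800,3),np.uint8);o[:595,:490]=a;o[:400,495:795]=b;cv2.imwrite("pics/crop1.png",o)
k=1.5625
for n,p,z in [("pl",(286,98),.056),("pr",(450,110),.056),("fl",(270,250),.05),("fr",(438,262),.05),("tape",(364,309),.048),("tapeL",(331,309),.048),("tapeR",(397,309),.048),("tip",(579,323),.003),("heel",(607,407),.028)]: print(n,ray(s,p,z,k).round(4))
E
```

```text
pl [0.8609 0.1811 0.056 ]
pr [ 0.8372 -0.0903  0.056 ]
fl [0.6054 0.2035 0.05  ]
fr [ 0.5834 -0.0665  0.05  ]
tape [0.5088 0.0523 0.048 ]
tapeL [0.5093 0.1048 0.048 ]
tapeR [ 5.084e-01 -2.000e-04  4.800e-02]
tip [ 0.4873 -0.3018  0.003 ]
heel [ 0.3514 -0.332   0.028 ]
```

View pics/crop1.png

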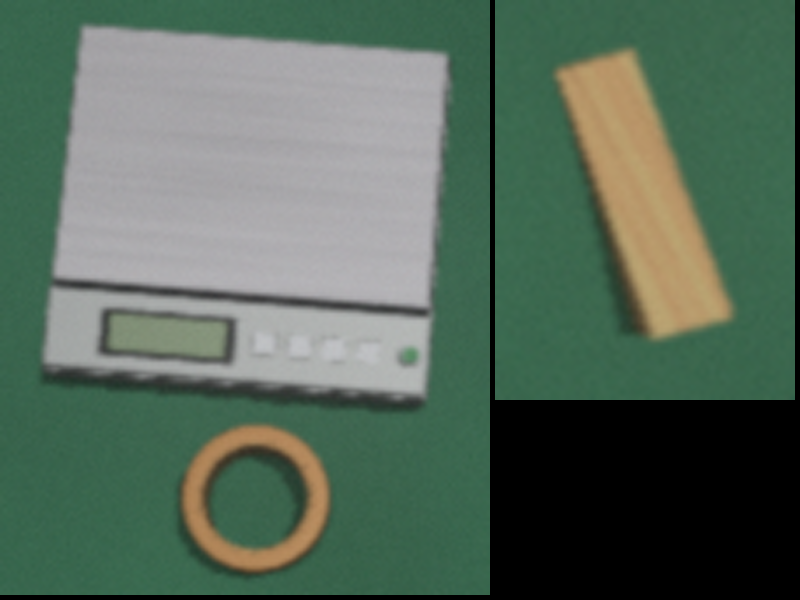

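The crop shows the front panel's top edge (44,364)-(424,396), platter corners (82,26),(448,54), tape centre (256,499), and wedge corners: tip (557,71),(635,48), heel (652,340),(733,316).

```bash
python3 - <<'E'
from h import *
from scipy.optimize import least_squares
s=np.load("top.npy",allow_pickle=True).item()
A=lambda p:((np.array(p)+.5)/3.5-.5)+[160,55]
B=lambda p:((np.array(p)-[495,0]+.5)/5-.5)+[350,195]
fl,fr=ray(s,A((44,364)),.052),ray(s,A((424,396)),.052)
pl,pr=ray(s,A((82,26)),.056),ray(s,A((448,54)),.056)
print("front",fl,fr,np.linalg.norm(fl-fr),"rear",pl,pr,np.linalg.norm(pl-pr),"depth",np.linalg.norm((fl+fr-pl-pr)[:2]/2))
for a,b in((fl,fr),(pl,pr)):
  d=a-b;print("yaw",np.arctan2(-d[0],d[1]))
d=((pl+pr)-(fl+fr))/2;print("yaw c",np.arctan2(d[1],d[0]), "front mid",(fl+fr)/2)
print("tape",ray(s,A((256,499)),.048),[ray(s,A(p),.048)[:2] for p in((182,499),(330,499),(256,425),(256,573))])
W=[ray(s,B(p),z) for p,z in(((557,71),.003),((635,48),.003),((652,340),.028),((733,316),.028))]
print(W); t=(W[0]+W[1])/2;h=(W[2]+W[3])/2;d=t-h
print("len",np.linalg.norm(d[:2]),"w",np.linalg.norm(W[0]-W[1]),np.linalg.norm(W[2]-W[3]),"yaw",np.arctan2(d[1],d[0]),"centre",(t+h)/2,"grip",(t+h)/2-45*d/np.linalg.norm(d[:2])/1000)
E
cat >> h.py <<'E'
def go(P,yang=None):
    "tool-axes shift from the measured pose to TCP target P; turn to bring tool y to world angle yang"
    o=env.observe(); r=R.from_rotvec(o["eef_rot"]); M=r.as_matrix()
    print("d tool",M.T@(np.array(P)-o["ee_pos"]),"ee",np.round(o["ee_pos"],4),"yang",np.arctan2(M[1,1],M[0,1]),"z",M[:,2].round(3))
    if yang is not None:
        t=np.arctan2(M[1,1],M[0,1])-yang; t=(t+np.pi/2)%np.pi-np.pi/2; print("turn",t)
E
python3 -c "
from h import *
a=1.189
go([.5097-.045*np.cos(a),.0523-.045*np.sin(a),.12])"
```

```text
d tool [-0.45359917 -0.43089698  0.10222352] ee [0.2326 0.5796 0.2217] yang 1.1889720062275961 z [-0.001 -0.001 -1.   ]
```

Careful with the scale: shifts go in units of 100 mm and turns go in units of 0.25 rad. That gives: -0.0227 m is -0.227, -0.0215 m is -0.215.

```bash
python3 shift.py '[[1, [-0.227, -0.215, 0.05], 0], [1, [-0.227, -0.215, 0.05], 0], [1, [-0.227, -0.215, 0.05], 0], [1, [-0.227, -0.215, 0.05], 0], [1, [-0.227, -0.215, 0.05], 0], [1, [-0.227, -0.215, 0.05], 0], [1, [-0.227, -0.215, 0.05], 0], [1, [-0.227, -0.215, 0.05], 0], [1, [-0.227, -0.215, 0.05], 0], [1, [-0.227, -0.215, 0.05], 0]]' 25; python3 shift.py '[[1, [-0.227, -0.215, 0.05], 0], [1, [-0.227, -0.215, 0.05], 0], [1, [-0.227, -0.215, 0.05], 0], [1, [-0.227, -0.215, 0.05], 0], [1, [-0.227, -0.215, 0.05], 0], [1, [-0.227, -0.215, 0.05], 0], [1, [-0.227, -0.215, 0.05], 0], [1, [-0.227, -0.215, 0.05], 0], [1, [-0.227, -0.215, 0.05], 0], [1, [-0.227, -0.215, 0.05], 0], [1, [0, 0, 0], 0], [1, [0, 0, 0], 0]]'
python3 - <<'E'
from h import *
a=1.189
go([.5097-.045*np.cos(a),.0523-.045*np.sin(a),.012])
s=env.snapshot("wrist");F=s["frame"][:,:,::-1].copy();cv2.imwrite("pics/w1.png",F);np.save("w1.npy",s,allow_pickle=True)
t=np.linspace(0,2*np.pi,40)
for r in(.052,.038):
  for p in proj(s,np.c_[.5097+r*np.cos(t),.0523+r*np.sin(t),0*t+.048]): cv2.circle(F,tuple(p.round().astype(int)),1,(0,0,255),-1)
cv2.imwrite("pics/w1o.png",F)
E
```

```text
t: 0.98
ee_pos: [0.3636, 0.2944, 0.1722]
eef_rot: [-0.596, -3.085, 0.0]
force: [0.1, 0.2, 0.8]
grip_width: 1.001
grasp_force: 0.0
t: 1.98
ee_pos: [0.4938, 0.0106, 0.122]
eef_rot: [-0.601, -3.082, -0.0]
force: [-0.6, 0.2, -0.1]
grip_width: 0.995
grasp_force: 0.0
d tool [ 0.00068018 -0.00035586  0.10997286] ee [0.4938 0.0106 0.122 ] yang 1.1858136333005478 z [-0.001  0.    -1.   ]
```

View pics/w1o.png

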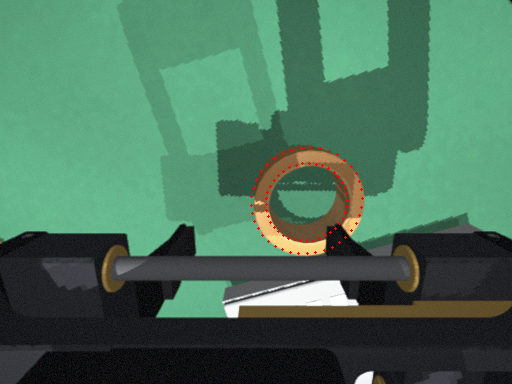

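The overlaid circles sit on the tape's rim, centre about (308,200), so the position checks out. I'll descend and pinch.

In the tool's units: 0.022 m is 0.22, 0.02 m is 0.2.

```bash
python3 shift.py '[[1, [0, 0, 0.22], 0], [1, [0, 0, 0.22], 0], [1, [0, 0, 0.22], 0], [1, [0, 0, 0.22], 0], [1, [0, 0, 0.2], 0], [1, [0, 0, 0], 0], [0, [0, 0, 0], 0], [0, [0, 0, 0], 0], [0, [0, 0, 0], 0], [0, [0, 0, 0], 0], [0, [0, 0, 0], 0], [0, [0, 0, 0], 0]]' 25; python3 shift.py '[[0, [0, 0, 0], 0], [0, [0, 0, 0], 0], [0, [0, 0, 0], 0], [0, [0, 0, -0.15], 0], [0, [0, 0, -0.25], 0], [0, [0, 0, -0.25], 0], [0, [0, 0, -0.15], 0], [0, [0, 0, 0], 0]]'
python3 - <<'E'
from h import *
a=1.186
go([.50-.045*np.cos(a),-.185-.045*np.sin(a),.092])
E
```

```text
t: 3.03
ee_pos: [0.4946, 0.0117, 0.0154]
eef_rot: [0.596, 3.083, 0.0]
force: [0.3, 0.6, -0.0]
grip_width: 0.632
grasp_force: 0.0
t: 3.7
ee_pos: [0.4968, 0.0114, 0.0983]
eef_rot: [0.595, 3.078, 0.001]
force: [0.3, 0.4, 0.2]
grip_width: 0.042
grasp_force: 0.0
d tool [-0.07596184 -0.22610664  0.00645739] ee [0.4968 0.0114 0.0983] yang 1.188997855394286 z [ 0.007 -0.001 -1.   ]
```

The fingers are slower than I allowed for, so they were still closing when I lifted. I'll reopen, go back down and wait longer.

```bash
python3 shift.py '[[0.7, [0, 0, 0], 0], [0.7, [0, 0, 0], 0], [0.7, [0, 0, 0], 0], [0.7, [0, 0, 0], 0], [0.7, [0, 0, 0], 0], [0.7, [0, 0, 0], 0], [0.7, [0, 0, 0], 0], [0.7, [0, 0, 0], 0], [0.7, [0, 0, 0], 0], [0.7, [0, 0, 0], 0], [0.7, [0, 0, 0], 0], [0.7, [0, 0, 0], 0]]' 25
python3 - <<'E'
from h import *
a=1.189
go([.5097-.045*np.cos(a),.0523-.045*np.sin(a),.012])
s=env.snapshot("wrist");F=s["frame"][:,:,::-1].copy()
t=np.linspace(0,2*np.pi,40)
for r in(.052,.038):
  for p in proj(s,np.c_[.5097+r*np.cos(t),.0523+r*np.sin(t),0*t+.048]): cv2.circle(F,tuple(p.round().astype(int)),1,(0,0,255),-1)
cv2.imwrite("pics/w2o.png",F[80:320])
E
```

```text
t: 4.7
ee_pos: [0.494, 0.0118, 0.0946]
eef_rot: [0.596, 3.084, -0.0]
force: [1.0, 0.4, 0.4]
grip_width: 0.696
grasp_force: 0.0
d tool [ 0.00053747 -0.00156271  0.08260005] ee [0.494  0.0118 0.0946] yang 1.1890170933428128 z [ 0. -0. -1.]
```

View pics/w2o.png

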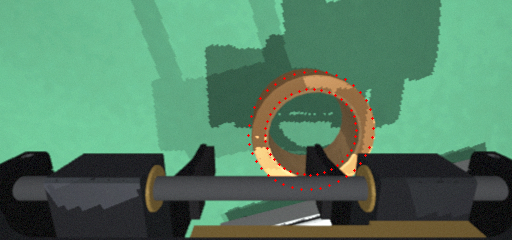

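The tape's rim, at about (312,128), is still on the predicted circle to within a few mm. Descending again.

```bash
python3 shift.py '[[0.7, [0, 0, 0.22], 0], [0.7, [0, 0, 0.22], 0], [0.7, [0, 0, 0.22], 0], [0.7, [0, 0, 0.16], 0], [0.7, [0, 0, 0], 0], [0, [0, 0, 0], 0], [0, [0, 0, 0], 0], [0, [0, 0, 0], 0], [0, [0, 0, 0], 0], [0, [0, 0, 0], 0], [0, [0, 0, 0], 0], [0, [0, 0, 0], 0]]' 25; python3 shift.py '[[0, [0, 0, 0], 0], [0, [0, 0, 0], 0], [0, [0, 0, 0], 0], [0, [0, 0, 0], 0], [0, [0, 0, 0], 0], [0, [0, 0, 0], 0]]'
```

```text
t: 5.75
ee_pos: [0.4943, 0.0118, 0.013]
eef_rot: [0.596, 3.084, 0.0]
force: [-0.0, -0.2, 0.7]
grip_width: 0.256
grasp_force: 0.0
t: 6.25
ee_pos: [0.4941, 0.0117, 0.0127]
eef_rot: [0.596, 3.084, -0.0]
force: [-1.2, -1.9, 3.6]
grip_width: 0.172
grasp_force: 23.6
```

Gripped: 15 mm opening at 24 N. Lift and carry.

In the tool's units: -0.02 m is -0.2, -0.015 m is -0.15.

```bash
python3 shift.py '[[0, [0, 0, -0.15], 0], [0, [0, 0, -0.2], 0], [0, [0, 0, -0.15], 0], [0, [0, 0, 0], 0]]'
python3 - <<'E'
from h import *
a=1.189
go([.50-.045*np.cos(a),-.185-.045*np.sin(a),.0635])
E
```

```text
t: 6.58
ee_pos: [0.496, 0.0117, 0.065]
eef_rot: [0.595, 3.08, 0.001]
force: [1.2, 0.2, -1.5]
grip_width: 0.172
grasp_force: 23.7
d tool [-0.07696645 -0.22602019  0.00154519] ee [0.496  0.0117 0.065 ] yang 1.1891347868359152 z [ 0.005 -0.    -1.   ]
```

```bash
python3 shift.py '[[0, [-0.077, -0.226, 0], 0], [0, [-0.077, -0.226, 0], 0], [0, [-0.077, -0.226, 0], 0], [0, [-0.077, -0.226, 0], 0], [0, [-0.077, -0.226, 0], 0], [0, [-0.077, -0.226, 0], 0], [0, [-0.077, -0.226, 0], 0], [0, [-0.077, -0.226, 0], 0], [0, [-0.077, -0.226, 0], 0], [0, [-0.077, -0.226, 0], 0], [0, [0, 0, 0], 0], [0, [0, 0, 0], 0]]'; python3 shift.py '[[0, [0, 0, 0.15], 0], [0, [0, 0, 0.15], 0], [0, [0, 0, 0.1], 0], [0, [0, 0, 0.08], 0], [0, [0, 0, 0.01], 0], [0, [0, 0, 0.01], 0], [0, [0, 0, 0], 0]]'
```

```text
t: 7.58
ee_pos: [0.4803, -0.2272, 0.0611]
eef_rot: [-0.599, -3.082, -0.001]
force: [0.6, 0.9, -2.7]
grip_width: 0.168
grasp_force: 23.6
t: 8.17
ee_pos: [0.4812, -0.2261, 0.0124]
eef_rot: [-0.595, -3.084, -0.001]
force: [-0.3, -0.2, -1.5]
grip_width: 0.168
grasp_force: 25.8
```

```bash
python3 shift.py '[[0.36, [0, 0, 0], 0], [0.36, [0, 0, 0], 0], [0.36, [0, 0, 0], 0], [0.36, [0, 0, 0], 0], [0.36, [0, 0, 0], 0], [0.36, [0, 0, -0.15], 0], [0.36, [0, 0, -0.3], 0], [0.36, [0, 0, -0.35], 0], [0.36, [0, 0, -0.35], 0], [1, [0, 0, 0], 0], [1, [0, 0, 0], 0]]'
python3 - <<'E'
from h import *
go([.3745,-.3285,.12],np.pi/2+.243)
s=env.snapshot("side");np.save("side1.npy",s,allow_pickle=True);F=s["frame"][:,:,::-1].copy()
t=np.linspace(0,2*np.pi,40)
for p in proj(s,np.c_[.50+.052*np.cos(t),-.185+.052*np.sin(t),0*t+.048]): cv2.circle(F,tuple(p.round().astype(int)),1,(0,0,255),-1)
c,si=np.cos(.243),np.sin(.243)
W=np.array([.4195,-.3172,0])+np.array([[.07,.02,.003],[.07,-.02,.003],[-.07,-.02,.028],[-.07,.02,.028]])@np.array([[c,si,0],[-si,c,0],[0,0,1]])
for p in proj(s,W): cv2.circle(F,tuple(p.round().astype(int)),1,(255,0,0),-1)
cv2.imwrite("pics/s1.png",cv2.resize(F[100:370,130:490],(800,600),interpolation=cv2.INTER_CUBIC))
E
```

```text
t: 9.08
ee_pos: [0.4832, -0.2279, 0.1306]
eef_rot: [0.595, 3.079, -0.004]
force: [-0.4, 0.4, 0.1]
grip_width: 0.437
grasp_force: 0.0
d tool [ 0.06342296 -0.13380116  0.0104102 ] ee [ 0.4832 -0.2279  0.1306] yang 1.1889773391953804 z [ 0.005 -0.004 -1.   ]
turn -0.624818987599516
```

View pics/s1.png

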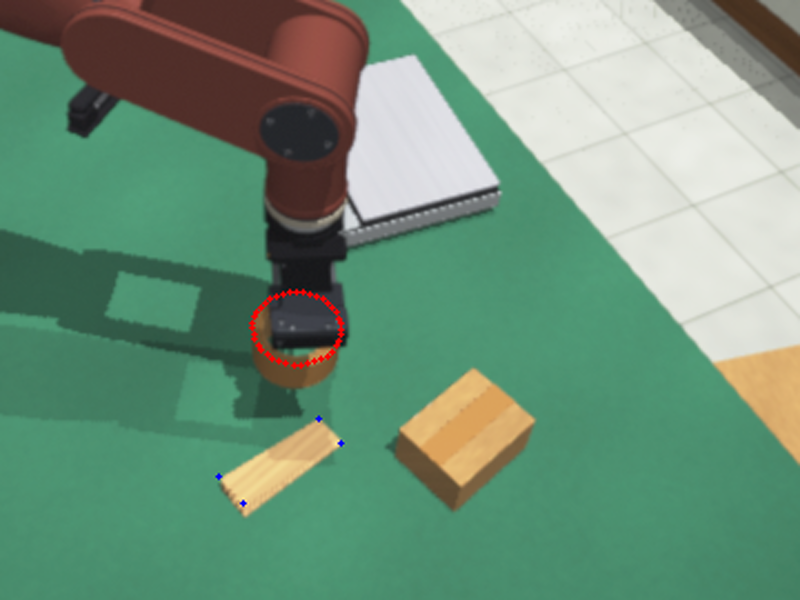

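The tape lies flat at its predicted spot and the wedge tip corners, (319,420) and (341,443), match; the heel is the end towards the robot. Next I turn the gripper to the wedge.

In the tool's units: -0.125 rad is -0.5.

```bash
python3 shift.py '[[1, [0, 0, 0], -0.5], [1, [0, 0, 0], -0.5], [1, [0, 0, 0], -0.5], [1, [0, 0, 0], -0.5], [1, [0, 0, 0], -0.5], [1, [0, 0, 0], 0], [1, [0, 0, 0], 0]]'
python3 - <<'E'
from h import *
go([.3745,-.3285,.12],np.pi/2+.243)
E
```

```text
t: 9.72
ee_pos: [0.4802, -0.226, 0.1258]
eef_rot: [0.375, -3.117, -0.003]
force: [0.0, -0.3, -0.1]
grip_width: 0.966
grasp_force: 0.0
d tool [ 0.12697965 -0.07455958  0.00586083] ee [ 0.4802 -0.226   0.1258] yang 1.8101123060763653 z [-0.003  0.002 -1.   ]
turn -0.0036840207185311336
```

In the tool's units: 0.0212 m is 0.212, -0.0124 m is -0.124, -0.003 rad is -0.012.

```bash
python3 shift.py '[[1, [0.212, -0.124, 0], 0], [1, [0.212, -0.124, 0], 0], [1, [0.212, -0.124, 0], -0.012], [1, [0.212, -0.124, 0], 0], [1, [0.212, -0.124, 0], 0], [1, [0.212, -0.124, 0], 0], [1, [0, 0, 0], 0], [1, [0, 0, 0], 0]]'
python3 - <<'E'
from h import *
go([.3745,-.3285,.004],np.pi/2+.243)
s=env.snapshot("wrist");F=s["frame"][:,:,::-1].copy()
c,si=np.cos(.243),np.sin(.243)
W=np.array([.4195,-.3172,0])+np.array([[.07,.02,.003],[.07,-.02,.003],[-.07,-.02,.028],[-.07,.02,.028]])@np.array([[c,si,0],[-si,c,0],[0,0,1]])
for p in proj(s,W): print(p);cv2.circle(F,tuple(p.round().astype(int)),2,(255,0,0),-1)
print(proj(s,[[.3745,-.3285,.024]]))
cv2.imwrite("pics/w3.png",F)
E
```

```text
t: 10.38
ee_pos: [0.3773, -0.3279, 0.1269]
eef_rot: [0.371, -3.116, 0.002]
force: [-0.7, -0.1, 0.2]
grip_width: 0.998
grasp_force: 0.0
d tool [0.00230886 0.0001718  0.12288445] ee [ 0.3773 -0.3279  0.1269] yang 1.8076320995596034 z [-0.004 -0.002 -1.   ]
turn -0.006164227235293085
[276.23115815 279.38360843]
[243.80951227 279.51161773]
[239.15453906 171.1761419 ]
[279.23880703 170.96839693]
[[259.2213535  192.85148349]]
```

View pics/w3.png

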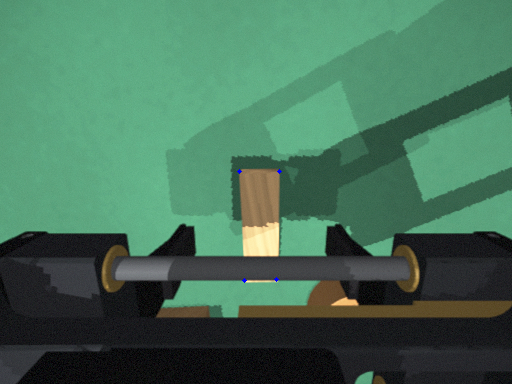

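The four predicted corners fall on the wedge's corners, with the heel at row 171 and columns 239-279. Descending to grip.

In the tool's units: 0.025 m is 0.25, 0.015 m is 0.15, -0.005 rad is -0.02.

```bash
python3 shift.py '[[1, [0.02, 0, 0.25], -0.02], [1, [0, 0, 0.25], 0], [1, [0, 0, 0.25], 0], [1, [0, 0, 0.25], 0], [1, [0, 0, 0.15], 0], [1, [0, 0, 0.07], 0], [1, [0, 0, 0], 0], [0, [0, 0, 0], 0], [0, [0, 0, 0], 0], [0, [0, 0, 0], 0], [0, [0, 0, 0], 0], [0, [0, 0, 0], 0]]' 55; python3 shift.py '[[0, [0, 0, 0], 0], [0, [0, 0, 0], 0], [0, [0, 0, 0], 0], [0, [0, 0, 0], 0], [0, [0, 0, 0], 0], [0, [0, 0, 0], 0], [0, [0, 0, 0], 0], [0, [0, 0, 0], 0]]'
python3 - <<'E'
from h import *
go([.3745,-.3285,.004],np.pi/2+.243)
E
```

```text
t: 11.43
ee_pos: [0.3773, -0.3282, 0.0064]
eef_rot: [0.383, -3.113, 0.008]
force: [-0.1, -0.1, -0.0]
grip_width: 0.705
grasp_force: 0.0
t: 12.1
ee_pos: [0.3768, -0.3278, 0.0057]
eef_rot: [0.383, -3.112, 0.006]
force: [-0.9, 0.5, 3.9]
grip_width: 0.455
grasp_force: 55.0
d tool [ 0.00238388 -0.00011766  0.00167725] ee [ 0.3768 -0.3278  0.0057] yang 1.8155210146533196 z [-0.005 -0.005 -1.   ]
turn 0.0017246878584231684
```

```bash
python3 shift.py '[[0, [0, 0, -0.15], 0], [0, [0, 0, -0.25], 0], [0, [0, 0, -0.25], 0], [0, [0, 0, -0.25], 0], [0, [0, 0, -0.1], 0], [0, [0, 0, 0], 0.448], [0, [0, 0, 0], 0.448], [0, [0, 0, 0], 0.448], [0, [0, 0, 0], 0], [0, [0, 0, 0], 0]]'
python3 - <<'E'
from h import *
go([.4417,.0821,.106],np.pi/2-.091)
E
```

```text
t: 12.93
ee_pos: [0.377, -0.3268, 0.1047]
eef_rot: [-0.138, -3.133, 0.006]
force: [0.4, 0.4, -1.3]
grip_width: 0.452
grasp_force: 55.0
d tool [-0.02859003  0.41297781 -0.00315916] ee [ 0.377  -0.3268  0.1047] yang 1.4829408479561128 z [-0.006 -0.004 -1.   ]
turn 0.0031445211612162183
```

```bash
python3 shift.py '[[0, [-0.018, 0.258, 0], 0], [0, [-0.018, 0.258, 0], 0], [0, [-0.018, 0.258, 0], 0], [0, [-0.018, 0.258, 0], 0], [0, [-0.018, 0.258, 0], 0], [0, [-0.018, 0.258, 0], 0], [0, [-0.018, 0.258, 0], 0], [0, [-0.018, 0.258, 0], 0]]';python3 shift.py '[[0, [-0.018, 0.258, 0], 0], [0, [-0.018, 0.258, 0], 0], [0, [-0.018, 0.258, 0], 0], [0, [-0.018, 0.258, 0], 0], [0, [-0.018, 0.258, 0], 0], [0, [-0.018, 0.258, 0], 0], [0, [-0.018, 0.258, 0], 0], [0, [-0.018, 0.258, 0], 0], [0, [0, 0, 0], 0.012], [0, [0, 0, 0], 0]]'
python3 - <<'E'
from h import *
go([.4417,.0821,.0065],np.pi/2-.091)
c,si=np.cos(-.091),np.sin(-.091);M=np.array([[c,si,0],[-si,c,0],[0,0,1]])
P=np.array([.5931,.0681,0])+np.array([[0,.14,.052],[0,0,.052],[0,-.14,.052],[0,.14,.014],[0,0,.014],[0,-.14,.014],[.26,.14,.052],[.26,-.14,.052]])@M
o=env.observe();Rm=R.from_rotvec(o["eef_rot"]).as_matrix()
# wedge in tool axes: x_tool=-x_w ; grip at wedge x=-.044, underside .0057 below TCP
L=np.array([[.07,.02,.003],[.07,-.02,.003],[-.07,-.02,.028],[-.07,.02,.028]])
T=np.c_[-(L[:,0]+.044),L[:,1],-(L[:,2]-.0057)]
W=np.array(o["ee_pos"])+T@Rm.T
print(W.round(4))
im=[]
t=np.load("top.npy",allow_pickle=True).item()
for n,s,(r0,r1,c0,c1) in(("top0",t,(55,175,165,295)),("top",env.snapshot("top"),(55,255,145,345)),("side",env.snapshot("side"),(100,250,180,380))):
  k=4 if n!="top" else 2
  F=cv2.resize(s["frame"][:,:,::-1],None,fx=k,fy=k,interpolation=cv2.INTER_CUBIC)
  for Q,col in((P,(0,0,255)),(W,(255,0,0))):
    if n=="top0" and Q is W: continue
    for p in proj(s,Q): cv2.circle(F,tuple(((p+.5)*k-.5).round().astype(int)),2,col,-1)
  im.append(F[k*r0:k*r1,k*c0:k*c1])
cv2.imwrite("pics/pre_side.png",im[2])
o=np.zeros((480,800,3),np.uint8);a=im[0][:,:];o[:480,:520]=a;b=im[1];o[:400,520:800]=b[:400,60:340];cv2.imwrite("pics/pre_top.png",o)
E
```

```text
t: 13.6
ee_pos: [0.4102, -0.1217, 0.104]
eef_rot: [-0.137, -3.133, 0.007]
force: [0.3, -0.5, -0.4]
grip_width: 0.453
grasp_force: 55.0
t: 14.43
ee_pos: [0.4432, 0.0822, 0.1028]
eef_rot: [-0.139, -3.133, 0.008]
force: [-0.4, 0.1, -0.4]
grip_width: 0.458
grasp_force: 55.0
d tool [0.00096025 0.00031318 0.09635492] ee [0.4432 0.0822 0.1028] yang 1.482106055210299 z [-0.006 -0.005 -1.   ]
turn 0.0023097284154023345
[[0.5585 0.092  0.0994]
 [0.555  0.0521 0.0996]
 [0.4157 0.0646 0.1254]
 [0.4192 0.1045 0.1252]]
```

View pics/pre_top.png

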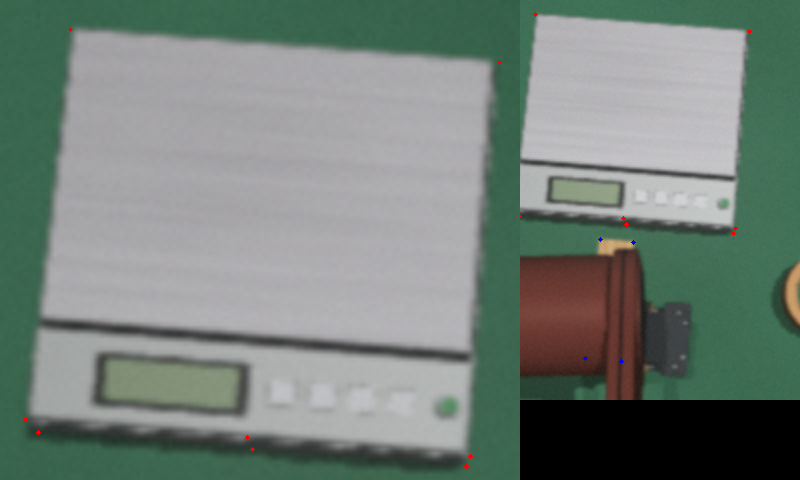

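Model corners fit the scale to about 1-2 mm: front left (26,419), front right (470,456) in the enlarged crop. The predicted wedge tip (600,240)-(633,242) also sits on the real one. Lowering in front of the edge.

In the tool's units: 0.003 m is 0.03, 0.025 m is 0.25.

```bash
python3 shift.py '[[0, [0, 0, 0.2], 0], [0, [0, 0, 0.25], 0], [0, [0, 0, 0.25], 0], [0, [0, 0, 0.15], 0], [0, [0, 0, 0.07], 0], [0, [0, 0, 0.03], 0], [0, [0, 0, 0], 0], [0, [0, 0, 0], 0]]'
python3 - <<'E'
from h import *
go([.4417,.0821,.0057],np.pi/2-.091)
print(env.observe()["ft_torque"])
E
```

```text
t: 15.2
ee_pos: [0.444, 0.0804, 0.0092]
eef_rot: [-0.148, -3.135, 0.007]
force: [-0.0, 0.0, -1.0]
grip_width: 0.457
grasp_force: 55.0
d tool [0.00242006 0.00150425 0.00354225] ee [0.444  0.0804 0.0092] yang 1.4761817498913457 z [-0.004 -0.005 -1.   ]
turn -0.0036145769035509367
[ 0.00130072 -0.03885903  0.03345472]
```

In the tool's units: 0.002 m is 0.02, 0.001 m is 0.01, -0.003 rad is -0.012.

```bash
python3 shift.py '[[0, [0, 0.01, 0.02], -0.012], [0, [0, 0, 0.01], 0], [0, [0, 0, 0], 0], [0, [0, 0, 0], 0]]'
python3 - <<'E'
from h import *
go([.4417,.0821,.0057],np.pi/2-.091)
print(env.observe()["ft_torque"])
E
```

```text
t: 15.53
ee_pos: [0.4435, 0.0819, 0.0057]
eef_rot: [-0.143, -3.134, 0.007]
force: [-0.5, 0.6, -0.1]
grip_width: 0.455
grasp_force: 55.0
d tool [1.76782817e-03 5.51231625e-05 2.87162151e-05] ee [0.4435 0.0819 0.0057] yang 1.4798831181309617 z [-0.005 -0.004 -1.   ]
turn 8.679133606515066e-05
[ 0.02369313 -0.00548196  0.00453794]
```

In the tool's units: -0.01 m is -0.1, -0.006 m is -0.06.

```bash
python3 shift.py '[[0, [-0.1, 0, 0], 0], [0, [-0.1, 0, 0], 0], [0, [-0.1, 0, 0], 0], [0, [-0.1, 0, 0], 0], [0, [-0.1, 0, 0], 0], [0, [-0.1, 0, 0], 0], [0, [-0.1, 0, 0], 0], [0, [-0.1, 0, 0], 0], [0, [-0.06, 0, 0], 0], [0, [0, 0, 0], 0], [0, [0, 0, 0], 0]]'
python3 - <<'E'
from h import *
u=np.array([.9959,-.0909,0]);f=np.array([.594,.0681,0])
go(f-.052*u+[0,0,.0057],np.pi/2-.091)
E
```

```text
t: 16.45
ee_pos: [0.5309, 0.0738, 0.0057]
eef_rot: [-0.143, -3.137, 0.007]
force: [3.3, -0.1, 3.1]
grip_width: 0.455
grasp_force: 55.0
d tool [-1.13515237e-02  3.59608153e-05  2.31094799e-05] ee [0.5309 0.0738 0.0057] yang 1.4794591887651245 z [-0.002 -0.005 -1.   ]
turn -0.0003371380297720883
```

```bash
for i in 1; do python3 shift.py '[[0, [-0.04, 0, 0], 0], [0, [-0.04, 0, 0], 0], [0, [0, 0, 0], 0]]'; done; python3 shift.py '[[0, [-0.04, 0, 0], 0], [0, [0, 0, 0], 0]]';python3 shift.py '[[0, [-0.04, 0, 0], 0], [0, [0, 0, 0], 0]]';python3 shift.py '[[0, [-0.04, 0, 0], 0], [0, [0, 0, 0], 0]]'
```

```text
t: 16.7
ee_pos: [0.5359, 0.0735, 0.0056]
eef_rot: [-0.143, -3.13, 0.007]
force: [-7.8, 0.1, 14.6]
grip_width: 0.455
grasp_force: 55.0
t: 16.87
ee_pos: [0.5397, 0.0731, 0.0056]
eef_rot: [-0.143, -3.13, 0.007]
force: [-8.3, -0.2, 15.9]
grip_width: 0.457
grasp_force: 55.0
t: 17.03
ee_pos: [0.5422, 0.073, 0.0056]
eef_rot: [-0.142, -3.127, 0.007]
force: [-14.3, 0.0, 20.2]
grip_width: 0.457
grasp_force: 55.0
t: 17.2
ee_pos: [0.5424, 0.0729, 0.0055]
eef_rot: [-0.142, -3.118, 0.007]
force: [-28.4, 2.5, 33.6]
grip_width: 0.454
grasp_force: 55.0
```

The arm is pressing down with 34 N, so I'll ease it up before pushing on.

In the tool's units: -0.001 m is -0.01.

```bash
python3 shift.py '[[0, [0, 0, -0.01], 0], [0, [0, 0, 0], 0]]';python3 shift.py '[[0, [0, 0, -0.01], 0], [0, [0, 0, 0], 0], [0, [0, 0, 0], 0]]'; python3 -c "
from h import *
o=env.observe();print(o['ft_torque'],R.from_rotvec(o['eef_rot']).as_matrix()[:,2])"
```

```text
t: 17.37
ee_pos: [0.5424, 0.0729, 0.0055]
eef_rot: [-0.142, -3.12, 0.007]
force: [-22.9, 1.7, 25.4]
grip_width: 0.451
grasp_force: 55.0
t: 17.62
ee_pos: [0.5425, 0.0729, 0.0056]
eef_rot: [-0.142, -3.12, 0.007]
force: [-18.9, 2.1, 16.1]
grip_width: 0.453
grasp_force: 55.0
[ 0.15194798  2.97939666 -0.219954  ] [-0.01849559 -0.0038855  -0.99982139]
```

In the tool's units: -0.0015 m is -0.015.

```bash
python3 shift.py '[[0, [0, 0, -0.015], 0], [0, [0, 0, 0], 0], [0, [0, 0, 0], 0]]';python3 shift.py '[[0, [-0.03, 0, -0.01], 0], [0, [0, 0, 0], 0], [0, [0, 0, 0], 0]]';python3 shift.py '[[0, [-0.03, 0, -0.01], 0], [0, [0, 0, 0], 0], [0, [0, 0, 0], 0]]'
```

```text
t: 17.87
ee_pos: [0.5425, 0.0728, 0.0056]
eef_rot: [-0.142, -3.121, 0.007]
force: [-13.0, 2.1, 4.9]
grip_width: 0.453
grasp_force: 55.0
t: 18.12
ee_pos: [0.5439, 0.0726, 0.0056]
eef_rot: [-0.141, -3.117, 0.008]
force: [-15.4, 1.7, 2.6]
grip_width: 0.455
grasp_force: 55.0
t: 18.37
ee_pos: [0.5463, 0.0723, 0.0059]
eef_rot: [-0.141, -3.116, 0.008]
force: [-15.1, 2.0, -1.0]
grip_width: 0.454
grasp_force: 55.0
```

In the tool's units: -0.003 m is -0.03.

```bash
python3 shift.py '[[0, [-0.03, 0, 0], 0], [0, [-0.03, 0, 0], 0], [0, [0, 0, 0], 0], [0, [0, 0, 0], 0]]';python3 shift.py '[[0, [-0.03, 0, 0], 0], [0, [0, 0, 0], 0], [0, [0, 0, 0], 0]]'; python3 -c "
from h import *
go([.566,.0707,.0057],np.pi/2-.091)"
```

```text
t: 18.7
ee_pos: [0.5519, 0.0718, 0.0056]
eef_rot: [-0.141, -3.115, 0.008]
force: [-17.0, 1.4, -1.5]
grip_width: 0.456
grasp_force: 55.0
t: 18.95
ee_pos: [0.5547, 0.0715, 0.0056]
eef_rot: [-0.141, -3.115, 0.008]
force: [-16.8, 1.7, -0.2]
grip_width: 0.458
grasp_force: 55.0
d tool [-0.01130658  0.00018775 -0.00033644] ee [0.5547 0.0715 0.0056] yang 1.4802312057002287 z [-0.024 -0.004 -1.   ]
turn 0.0004348789053321145
```

In the tool's units: -0.003 m is -0.03, -0.002 m is -0.02.

```bash
python3 shift.py '[[0, [-0.03, 0, 0], 0], [0, [-0.03, 0, 0], 0], [0, [-0.03, 0, 0], 0], [0, [-0.02, 0, 0.003], 0], [0, [0, 0, 0], 0], [0, [0, 0, 0], 0], [0, [0, 0, 0], 0]]'
python3 - <<'E'
from h import *
go([.566,.0707,.0057],np.pi/2-.091)
c,si=np.cos(-.091),np.sin(-.091);M=np.array([[c,si,0],[-si,c,0],[0,0,1]])
s=env.snapshot("side");s0=np.load("side1.npy",allow_pickle=True).item()
k=5
o0=cv2.resize(cv2.imread("pics/side0.png"),(512,384),interpolation=cv2.INTER_AREA)[:,:,::-1]
im=[]
P=np.array([.594,.0681,0])+np.array([[0,-.14,.052],[0,-.14,.014],[.26,-.14,.052],[.26,-.14,.014]])@M
print(proj(s,P),proj(s,P+[0,0,.0045]))
for F in(o0,s["frame"]):
  im.append(cv2.resize(F[150:225,225:365],None,fx=4,fy=4,interpolation=cv2.INTER_CUBIC)[:,:,::-1])
cv2.imwrite("pics/lift.png",np.vstack(im))
E
```

```text
t: 19.53
ee_pos: [0.5651, 0.0706, 0.0056]
eef_rot: [-0.141, -3.114, 0.008]
force: [-20.3, 2.0, 4.8]
grip_width: 0.454
grasp_force: 55.0
d tool [-0.00084984  0.00014729 -0.00010675] ee [0.5651 0.0706 0.0056] yang 1.4803894681669605 z [-0.025 -0.004 -1.   ]
turn 0.0005931413720638989
[[272.05622851 205.73492526]
 [271.58869416 214.32757303]
 [355.65955389 183.3434039 ]
 [353.58011738 192.03478181]] [[272.11288056 204.6937375 ]
 [271.64306692 213.32827533]
 [355.91129327 182.29121402]
 [353.82212337 191.02327438]]
```

View pics/lift.png

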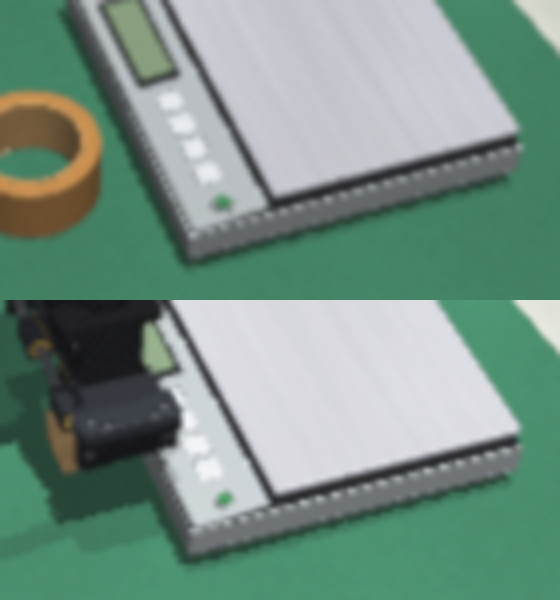

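The front corner and green button moved up about 4-5 enlarged px ((222,204) to (222,199)), while the rear corner (519,133) stayed put. I'll put a number on that.

Run:
```python
from h import *
s=env.snapshot("side")
a=cv2.cvtColor(cv2.resize(cv2.imread("pics/side0.png"),(512,384),interpolation=cv2.INTER_AREA),cv2.COLOR_BGR2GRAY).astype(np.float32)
b=cv2.cvtColor(s["frame"],cv2.COLOR_RGB2GRAY).astype(np.float32)
for n,(r,c) in dict(front=(192,262),front2=(195,275),right=(175,335),rear=(170,338)).items():
  h=14; T=a[r:r+26,c:c+26]; 
  W=np.eye(2,3,dtype=np.float32)
  cc,W=cv2.findTransformECC(T,b[r:r+26,c:c+26],W,cv2.MOTION_TRANSLATION,(3,300,1e-6),None,3)
  print(n,cc,W[:,2])
o=env.observe();print(o["t"],o["force"],o["ee_pos"])
```

```text
front 0.989046204853239 [ 0.71551746 -0.73374605]
front2 0.9702992425944527 [ 0.40085822 -0.7116107 ]
right 0.9861236983024219 [ 0.2777553  -0.10001604]
rear 0.9864520648328354 [ 0.3307885  -0.10768804]
19.6333 [-20.1458876    1.62896807   5.41006017] [0.56509484 0.07064201 0.00557482]
```

In the tool's units: -0.001 m is -0.01, -0.0001 m is -0.001.

```bash
python3 shift.py '[[0, [-0.01, 0, -0.001], 0], [0, [-0.01, 0, -0.001], 0], [0, [0, 0, 0], 0], [0, [0, 0, 0], 0], [0, [0, 0, 0], 0], [0, [0, 0, 0], 0], [0, [0, 0, 0], 0], [0, [0, 0, 0], 0]]'
python3 - <<'E'
from h import *
s=env.snapshot("side")
a=cv2.cvtColor(cv2.resize(cv2.imread("pics/side0.png"),(512,384),interpolation=cv2.INTER_AREA),cv2.COLOR_BGR2GRAY).astype(np.float32)
b=cv2.cvtColor(s["frame"],cv2.COLOR_RGB2GRAY).astype(np.float32)
for n,(r,c) in dict(front=(192,262),rear=(170,338),cartonbias=(262,305),carton2=(290,320),rearleft=(118,300)).items():
  W=np.eye(2,3,dtype=np.float32)
  h=40 if "carton" in n else 26
  cc,W=cv2.findTransformECC(a[r:r+h,c:c+h],b[r:r+h,c:c+h],W,cv2.MOTION_TRANSLATION,(3,300,1e-6),None,3)
  print(n,cc,W[:,2])
o=env.observe();print(o["t"],o["force"],o["ee_pos"])
E
```

```text
t: 20.3
ee_pos: [0.5673, 0.0704, 0.0056]
eef_rot: [-0.141, -3.114, 0.008]
force: [-19.2, 0.7, 2.6]
grip_width: 0.457
grasp_force: 55.0
front 0.9864412837318401 [ 0.831962  -0.7773633]
rear 0.9865184035337158 [ 0.3308793  -0.12404044]
cartonbias 0.9995797762223007 [-0.01092963 -0.01011715]
carton2 0.9998767012086494 [0.00434627 0.01303023]
rearleft 0.9708297540525597 [ 0.3184469  -0.33239534]
20.35 [-18.41698304   1.7842589    3.22404805] [0.56730035 0.07045719 0.00559749]
```

Everything agrees: the front is up about 3-4 mm, the rear has moved only as that tilt requires, and the static carton shows no bias. Forces are steady, so I'm handing it in.

```bash
python3 -c "
from workcell import env
print(env.finish_job())"
```

```text
the job is handed in; nothing more can be done
None
```

The job is handed in with no verdict returned: the tape roll lies flat, clear of the scale's front, and the gripped wedge holds the front feet an estimated 3–4 mm up, with the rear feet still in place.

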